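# Sort pipe-clamp halves by length and lock the stock tray

## Robot

A 6-joint arm with a two-finger parallel gripper is mounted at the origin on the work surface. World frame = base frame: x ahead of the robot, y to its left, z up, the work surface at z = 0. Lengths are in m, angles in degrees, forces in N, time in s.
With the tool pointing down it reaches from about 0.3 to 1 m from the base axis. Payload 5.1 kg.
Tool frame: the origin (TCP) lies midway between the tips of the shut fingers; the grasp point (between the pads) lies 19 mm behind it (ctrl.grip_depth is the distance from the TCP to the grasp point, in m); x points along the fingers, z is the direction in which the jaws open and shut, and the axes are right-handed (so a half turn about x gives the same grasp; the last joint's range is limited). The gripper opens to 95 mm and grips with 3 to 60 N. Pads are 20 mm wide; open, the fingers measure 119 mm over their backs; the gripper's body (75 mm by 180 mm) begins 59 mm behind the grasp point.
Start: joints at [62.533, 7.093, 94.555, -0, 78.352, -4.733], TCP at [0.251, 0.599, 0.215] pointing down, gripper open.
Joint ranges: [-149.61, 149.61], [-58.7, 133.49], [1.44, 155.28], [-77.14, 257.14], [18.33, 153.61], [-166.67, 166.67]. Speed limits (degrees/s): [147.25, 147.25, 180, 180, 180, 180].

## Interface

Orientations are given as a 3x3 rotation matrix whose columns are the frame's x, y, z axes.
In Python, from rig import ctrl, move_gripper, kinematics, imaging gives the robot as it stands. Calls block until the motion is done:
- ctrl.move_to(position, orientation): joint-space move of the TCP to a pose.
- ctrl.movel(position, rotation=None, vel=0.15): straight line of the TCP; rotation=None keeps the orientation; vel is the mean speed in m/s.
- ctrl.movej(angles): joint-space move.
- move_gripper(opening, newtons=None): finger opening in m; newtons is the grip in N (None keeps the last); returns when the fingers have stopped.
- ctrl.dwell(seconds).
- kinematics.inverse_kinematics(position, orientation): joint angles nearest the present ones, or None.
- imaging.camera(name): name is "side" or "top" or "wrist"; returns a dict with "image" (384x512x3 uint8, red, green, blue), "range_z" (384x512 float32, m along the optical axis (not along the pixel's ray), 0 where there is no reading), "intrinsics" (3x3 intrinsics, pixels), "dist" ([k1, k2, p1, p2, k3] as OpenCV has them; the pictures are not rectified), "rvec" (rotation vector, rad) and "tvec" (3), from world to camera coordinates, as OpenCV has them. Camera axes: x right, y down, z forward; pixel columns grow to the right and rows downward; lengths in m; the calibration is good to about 2 mm. A picture is of the moment at which its call begins.
A pose or a line that the arm cannot do raises ctrl.Unreachable and nothing moves.
- ctrl.close_job(): hands the job in, once; it reports no verdict.
Trained networks look in a picture, given as the dict that the camera call returned (one of the last four; its "shot" number tells which), for a name from the list of things; names that differ only in an ending like _2 or _b are one class to them, and where a whole thing is asked for, a point or a joint stands for the part that bears it (a point fixed in the world has none). Each returns a list of dicts, best first, with "confidence" (0 to 1); they miss things now and then, are a little off and sometimes report something else, mostly with a low value. They report only what shows in the picture. A call takes as long as a camera call. They do not tell look-alikes from the thing itself.
- imaging.find_in(name, picture): "box" ([left, top, right, bottom] as shares, 0 to 1, of the picture: columns of its width, rows of its height, round what is visible of it).
- imaging.trace(name, picture): "pixels" (384x512 bool, what is visible of it) and "box" ([left, top, right, bottom] as shares, 0 to 1, of the picture: columns of its width, rows of its height, round what is visible of it).
Readings, each from a call of its own:
- ctrl.read_clock(): time.
- ctrl.read_qpos(): joint angles.
- ctrl.read_joint_velocities(): joint speeds.
- ctrl.read_joint_efforts(): joint torques, N m.
- ctrl.read_ee_pos(): TCP position.
- ctrl.read_tool_rot(): TCP orientation.
- ctrl.read_force(): force on the tool from outside, world axes, zero at the start.
- ctrl.read_torque(): the same for the moment, N m.
- ctrl.read_finger_gap(): finger opening in m.
Only numpy, scipy, OpenCV 4.12 (cv2) and the standard library are available. Lean on these libraries where they do the work, as an engineer would, in place of code of your own. Each camera call takes 0.05 s, during which the arm holds its last target. There are 200 camera calls.

## Task

Sort the three green pipe-clamp halves by length into the pulled-out blue stock tray: the two long ones in the row of long recesses, the short one in either of the short recesses, each lying flat down in a recess of its own with its groove up. Then push the tray fully home by its grip, and after that swing the steel latch all the way round across the tray's front. Leave the spanner, nipple and carton where they are.

Things in the scene. Friction and masses are not known exactly. Their poses are not given: they have to be found in the camera images.
- clamp_1: green plastic pipe-clamp half, a block 120 mm long (its y), 30 mm wide (its x), 34 mm high, with a half-round pipe groove 22 mm wide and 10 mm deep across the middle of its top; origin at the centre of its underside, z up. Grip it across its 30 mm width, from above. It starts lying on the bench, groove up
- clamp_2: green plastic pipe-clamp half, a block 120 mm long (its y), 30 mm wide (its x), 34 mm high, with a half-round pipe groove 22 mm wide and 10 mm deep across the middle of its top; origin at the centre of its underside, z up. Grip it across its 30 mm width, from above. It starts lying on the bench, groove up
- clamp_3: green plastic pipe-clamp half, a block 90 mm long (its y), 30 mm wide (its x), 34 mm high, with a half-round pipe groove 22 mm wide and 10 mm deep across the middle of its top; origin at the centre of its underside, z up. Grip it across its 30 mm width, from above. It starts lying on the bench, groove up
- long_near (a point): centre of the floor of the near recess of the long row (132 mm recess for a 120 mm clamp half) in the tray; x points away from the robot along the slide, y across it. The recess is 132 mm along y, 44 mm along x, grey-lined, 10 mm deep; the tray's level top face is 24.5 mm above the bench. The two recesses of a row lie one behind the other, 75 mm apart along x
- long_far (a point): centre of the floor of the far recess of the long row (132 mm recess for a 120 mm clamp half) in the tray; x points away from the robot along the slide, y across it. The recess is 132 mm along y, 44 mm along x, grey-lined, 10 mm deep; the tray's level top face is 24.5 mm above the bench. The two recesses of a row lie one behind the other, 75 mm apart along x
- short_near (a point): centre of the floor of the near recess of the short row (102 mm recess for a 90 mm clamp half) in the tray; x points away from the robot along the slide, y across it. The recess is 102 mm along y, 44 mm along x, grey-lined, 10 mm deep; the tray's level top face is 24.5 mm above the bench. The two recesses of a row lie one behind the other, 75 mm apart along x
- short_far (a point): centre of the floor of the far recess of the short row (102 mm recess for a 90 mm clamp half) in the tray; x points away from the robot along the slide, y across it. The recess is 102 mm along y, 44 mm along x, grey-lined, 10 mm deep; the tray's level top face is 24.5 mm above the bench. The two recesses of a row lie one behind the other, 75 mm apart along x
- tray (a joint): slide of the blue stock tray (170 mm along x, 251 mm wide) on its red base, m: 0 is fully home against the stop at the far end, growing as it is pulled towards the robot, at most 0.09. It moves stiffly (about 5 N) and stays where it is left
- tray_grip (a point): top centre of the tray's upright blue grip on its front edge, a plate 60 mm wide (y), 10 mm thick (x) that stands 47 mm above the tray's top face; axes as the tray's. Push it or pinch it across its thickness; its front face lies 5 mm nearer the robot than this point
- latch (a joint): hinge of the steel turn latch, rad: 0 when its arm points from the pivot straight towards the robot along the tray's slide (open, beside the tray), 1.571 when it has been swung as far as it goes, so that it lies across the front edge of the tray (locked). It grows anticlockwise seen from above, and stays where it is left
- latch_post (a point): top centre of the upright round black thumb post on the latch arm, 16 mm in diameter, standing 48 mm above the 8 mm thick arm; 85 mm from the pivot. Push it or pinch it from above
- latch_pivot (a point): pivot axis of the latch (vertical), at the underside of its arm, 14 mm above the bench, beside the left front corner of the tray's home place; its axes turn with the latch: the arm runs along its -x
- spanner: bystander: open-ended steel spanner, 190 mm long, lying flat; origin at the centre of its underside
- nipple: bystander: steel hydraulic nipple with a hexagon collar, 75 mm long; origin at the centre of its underside
- carton: bystander: cardboard carton 100 x 140 x 60 mm; origin at the centre of its underside
Not all that is in view belongs to the job. Leave any pink or purple look-alike of the clamp_3 alone.

How it is judged (in metres and radians):
On the way, in this order (a step that is already met when the one before it is completed fails the run):
1. all three clamp halves lie in recesses of their own length, flat (((horizontal distance between clamp_1 and long_near below 0.012 m and z of clamp_1 in the frame of long_near below 0.005 m and angle between clamp_1's own z axis and vertical below 0.12 rad) or (horizontal distance between clamp_1 and long_far below 0.012 m and z of clamp_1 in the frame of long_far below 0.005 m and angle between clamp_1's own z axis and vertical below 0.12 rad)) and ((horizontal distance between clamp_2 and long_near below 0.012 m and z of clamp_2 in the frame of long_near below 0.005 m and angle between clamp_2's own z axis and vertical below 0.12 rad) or (horizontal distance between clamp_2 and long_far below 0.012 m and z of clamp_2 in the frame of long_far below 0.005 m and angle between clamp_2's own z axis and vertical below 0.12 rad)) and ((horizontal distance between clamp_3 and short_near below 0.012 m and z of clamp_3 in the frame of short_near below 0.005 m and angle between clamp_3's own z axis and vertical below 0.12 rad) or (horizontal distance between clamp_3 and short_far below 0.012 m and z of clamp_3 in the frame of short_far below 0.005 m and angle between clamp_3's own z axis and vertical below 0.12 rad))), for 0.2 s.
2. the tray is pushed fully home (value of joint tray below 0.004 m), for 0.2 s.
3. the latch is swung across the front of the tray (value of joint latch above 1.45 rad), for 0.2 s.
At the end, for the whole second after the job is handed in: Each 120 mm clamp half lies in a long recess and the 90 mm one in a short recess (within 12 mm of the recess centre, less than 5 mm above its floor, tilted under 0.12 rad), at rest; the tray is within 4 mm of home and the latch is at 1.45 rad or more (all of step 1 and value of joint tray below 0.004 m and value of joint latch above 1.45 rad and linear speed of each of clamp_1, clamp_2, clamp_3 below 0.02 m/s); the robot touches nothing.
It fails at once if a bystander (spanner, nipple, carton) is moved more than 30 mm (distance of any of spanner, nipple, carton from where it was at the start of the episode above 0.03 m).
It also fails if it takes over 72 s, if anything falls off the work surface, if the arm or the gripper's body presses on something with over 40 N, if the wrist force passes 120 N, or if a joint passes its speed limit or range.

## Working session

There is one attempt and no reset: what is moved stays moved. The work goes in short steps, each a Python script; the robot and the scene stay as the last script left them, time stands still between calls to the robot, and variables do not carry over. Pictures are saved under pics/ and viewed, about 8 in all and at most 12, crops included, and the job is handed in when it is done.

```bash
ls; mkdir -p pics; cat > h.py <<'E'
import numpy as np, cv2, sys
from rig import ctrl, move_gripper, kinematics, imaging
def world(p, mask=None, pts=None):
    """world xyz of masked pixels (or all -> HxWx3)"""
    H,W=p["range_z"].shape
    v,u=np.mgrid[:H,:W]
    uv=np.stack([u.ravel(),v.ravel()],1).astype(np.float64)[:,None]
    n=cv2.undistortPoints(uv,np.array(p["intrinsics"]),np.array(p["dist"]))[:,0]
    z=p["range_z"].ravel()
    c=np.c_[n*z[:,None],z]
    R=cv2.Rodrigues(np.array(p["rvec"],float))[0]
    w=(c-np.array(p["tvec"]).ravel())@R
    w[z==0]=np.nan
    return w.reshape(H,W,3)
def save(name,img): cv2.imwrite("pics/"+name+".png",img[...,::-1])
E
python3 - <<'E'
from h import *
ps=[imaging.camera(n) for n in("top","side")]
save("a",np.vstack([np.hstack([p["image"] for p in ps])])[:, :]) if 0 else None
im=cv2.resize(np.vstack([p["image"] for p in ps]),None,fx=.78,fy=.78)
save("top0",cv2.resize(ps[0]["image"],(800,600)))
save("side0",ps[1]["image"])
p=ps[0]; w=world(p)
for n in["clamp_1","clamp_3","tray","tray_grip","latch","latch_post","spanner","nipple","carton"]:
    for d in imaging.trace(n,p):
        m=d["pixels"]; q=w[m]; q=q[~np.isnan(q[:,0])]
        top=q[q[:,2]>np.percentile(q[:,2],90)-.008]
        r=cv2.minAreaRect((top[:,:2]*1000).astype(np.float32))
        print(n,round(d["confidence"],2),np.round(np.array(d["box"])*[512,384,512,384]),"rect",np.round(r[0],1),np.round(r[1]),round(r[2],1),"z",np.round(np.percentile(q[:,2],[5,50,95]),3),"col",p["image"][m].mean(0).round())
E
```

```text
pics
clamp_1 0.98 [388. 214. 429. 228.] rect [ 465.  -374.2] [ 31. 121.] 3.7 z [0.015 0.032 0.038] col [ 61. 106.  90.]
clamp_1 0.98 [313. 164. 357. 181.] rect [ 620.  -163.7] [ 30. 119.] 7.0 z [0.014 0.033 0.039] col [ 61. 106.  89.]
clamp_1 0.94 [383. 164. 401. 197.] rect [ 594.4 -332.8] [32. 87.] 88.0 z [0.002 0.031 0.038] col [103.  61. 133.]
clamp_1 0.92 [329. 206. 363. 228.] rect [ 480.8 -185.2] [89. 30.] 75.1 z [0.018 0.033 0.039] col [ 62. 107.  90.]
clamp_1 0.72 [354. 242. 376. 272.] rect [ 358.5 -235. ] [89. 31.] 24.1 z [0.003 0.032 0.038] col [195. 123. 153.]
clamp_3 0.98 [388. 214. 429. 228.] rect [ 465.  -374.2] [ 31. 121.] 3.7 z [0.015 0.032 0.038] col [ 61. 106.  90.]
clamp_3 0.98 [313. 164. 357. 181.] rect [ 620.  -163.7] [ 30. 119.] 7.0 z [0.014 0.033 0.039] col [ 61. 106.  89.]
clamp_3 0.94 [383. 164. 401. 197.] rect [ 594.4 -332.8] [32. 87.] 88.0 z [0.002 0.031 0.038] col [103.  61. 133.]
clamp_3 0.92 [329. 206. 363. 228.] rect [ 480.8 -185.2] [89. 30.] 75.1 z [0.018 0.033 0.039] col [ 62. 107.  90.]
clamp_3 0.72 [354. 242. 376. 272.] rect [ 358.5 -235. ] [89. 31.]
[... 584 characters left out ...]
] col [108. 130. 180.]
latch_post 0.59 [172. 191. 186. 227.] rect [465.4 320.9] [14. 12.] 85.4 z [0.018 0.025 0.07 ] col [121. 114. 125.]
spanner 0.71 [309. 102. 318. 158.] rect [756.5 -97.2] [ 38. 183.] 87.4 z [0.001 0.007 0.013] col [152. 153. 165.]
nipple 0.54 [376. 130. 398. 146.] rect [ 724.1 -329. ] [75. 32.] 62.1 z [0.015 0.031 0.039] col [131. 130. 138.]
carton 0.81 [ 92. 161. 140. 197.] rect [599.3 505.4] [100. 142.] 3.3 z [0.03  0.06  0.065] col [163. 127.  90.]
carton 0.28 [186. 166. 278. 226.] rect [553. 155.] [252. 173.] 85.6 z [0.012 0.021 0.03 ] col [108. 130. 181.]
carton 0.22 [328. 210. 363. 226.] rect [ 481.  -185.2] [89. 30.] 75.5 z [0.008 0.033 0.039] col [ 64. 107.  92.]
```

View pics/top0.png

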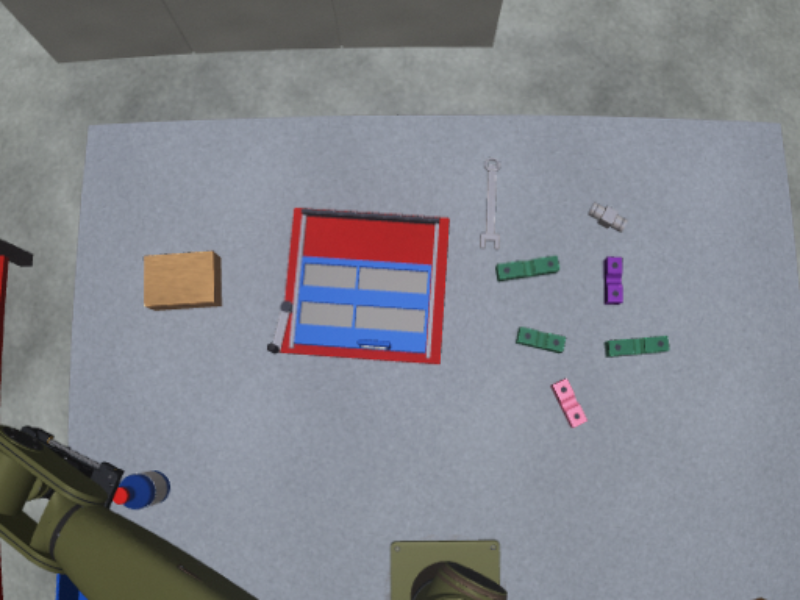

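```bash
python3 - <<'E'
from h import *
# wrist look over the tray, tool down, high
th=np.radians(-4.6)
def R(a): # jaw dir a (deg): tool z = (cos,sin,0), x down
    z=np.array([np.cos(np.radians(a)),np.sin(np.radians(a)),0]);x=np.array([0,0,-1.]);return np.c_[x,np.cross(z,x),z]
print(np.round(ctrl.read_tool_rot(),2))
for a in(-4.6,175.4):
    print(a,kinematics.inverse_kinematics([.47,.16,.42],R(a)))
p=imaging.camera("top");w=world(p)
# tray: depth map crop in world
m=(w[...,0]>.42)&(w[...,0]<.68)&(w[...,1]>.0)&(w[...,1]<.34)
q=w[m]
for lo,hi in((.009,.018),(.020,.0285),(.055,.09)):
    s=q[(q[:,2]>lo)&(q[:,2]<hi)]; print(lo,len(s),s.min(0).round(3) if len(s) else'',s.max(0).round(3) if len(s) else '')
E
```

```text
[[ 0.   -0.92  0.39]
 [ 0.    0.39  0.92]
 [-1.   -0.    0.  ]]
-4.6 [ 1.26022471e+01 -1.52162566e+01  9.63665276e+01 -2.54444375e-14
  9.88497290e+01  1.72022471e+01]
175.4 [ 1.26022471e+01 -1.52162566e+01  9.63665276e+01 -2.54444375e-14
  9.88497290e+01 -1.62797753e+02]
0.009 2853 [0.425 0.    0.009] [0.68  0.333 0.018]
0.02 2550 [0.45  0.012 0.02 ] [0.678 0.325 0.028]
0.055 130 [0.459 0.101 0.055] [0.479 0.328 0.087]
```

The top view shows five similar clamps (800x600 px). The green ones are at (528,268) and (637,346), both 120 mm, and (541,340), 90 mm. The purple one at (614,280) and the pink one at (569,403) are look-alikes. In the tray, the short row is on the left and the long row on the right. The latch is at (280,327). Next I'll look closer with the wrist camera.

```bash
cat >> h.py <<'E'
def R(a): # jaw direction a (deg), tool down
    z=np.array([np.cos(np.radians(a)),np.sin(np.radians(a)),0]);x=np.array([0,0,-1.]);return np.c_[x,np.cross(z,x),z]
E
python3 - <<'E'
from h import *
ctrl.move_to([.49,.16,.40],R(-4.6)); p=imaging.camera("wrist"); save("w_tray",p["image"]); np.savez("wt.npz",**{k:np.array(v) for k,v in p.items()})
ctrl.move_to([.50,-.25,.40],R(0)); p=imaging.camera("wrist"); save("w_cl",p["image"]); np.savez("wc.npz",**{k:np.array(v) for k,v in p.items()})
w=world(p)
for d in imaging.trace("clamp_1",p):
    m=d["pixels"]; q=w[m]; q=q[~np.isnan(q[:,0])]
    top=q[q[:,2]>.028]
    r=cv2.minAreaRect((top[:,:2]*1000).astype(np.float32))
    print(round(d["confidence"],2),np.round(np.array(d["box"])*[512,384,512,384]),"rect",np.round(r[0],1),np.round(r[1]),round(r[2],1),"z",np.round(np.percentile(q[:,2],[5,50,95]),3),"col",p["image"][m].mean(0).round())
print(ctrl.read_clock())
E
```

```text
0.83 [229. 179. 250. 236.] rect [ 465.8 -377.1] [ 30. 120.] 3.8 z [0.002 0.033 0.035] col [ 65. 102.  85.]
0.65 [161. 130. 211. 161.] rect [ 361.4 -237.9] [90. 30.] 25.6 z [0.023 0.033 0.035] col [188. 113. 133.]
0.61 [308.  72. 328. 139.] rect [ 620.3 -166. ] [ 31. 120.] 8.2 z [0.01  0.033 0.035] col [60. 97. 80.]
0.6 [279. 185. 326. 200.] rect [ 594.8 -335.1] [30. 89.] 87.9 z [0.009 0.033 0.035] col [ 95.  54. 117.]
4.1917
```

```bash
python3 -c "
import cv2,numpy as np
cv2.imwrite('pics/two.png',cv2.resize(np.vstack([cv2.imread('pics/w_tray.png'),cv2.imread('pics/w_cl.png')]),(400,600)))"
```

```text
(no output)
```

View pics/two.png

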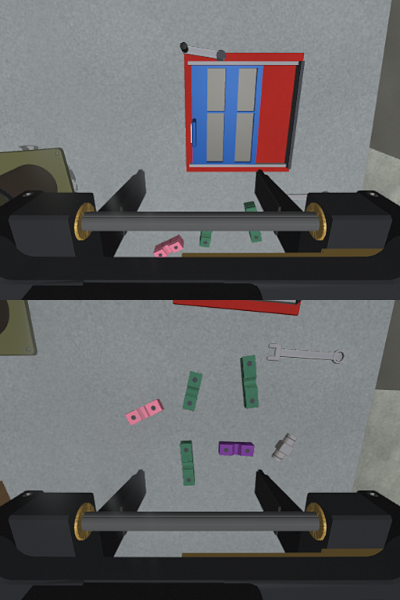

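The top half (wrist view of the tray) shows the grey recesses, the grip at (193,132) and the latch post at (184,46). The bottom half shows the long greens at (250,382) and (187,463), the short green at (192,391), pink at (145,411) and purple at (236,449). Now I'll measure recesses, grip, latch and clamps by colour and depth.

```bash
python3 - <<'E'
from h import *
def rects(w,m,minA=100,lab=''):
    n,l,s,c=cv2.connectedComponentsWithStats(m.astype(np.uint8))
    for i in range(1,n):
        if s[i,4]>=minA:
            q=w[l==i]; r=cv2.minAreaRect((q[:,:2]*1000).astype(np.float32))
            print(lab,s[i,4],c[i].round(),"rect",np.round(r[0],1),np.round(r[1],1),round(r[2],1),"z",np.median(q[:,2]).round(4))
for f in("wt","wc"):
    p=dict(np.load(f+".npz")); w=world(p); I=p["image"].astype(int); r,g,b=I[...,0],I[...,1],I[...,2]
    z=w[...,2]
    if f=="wc":
        rects(w,(g>r+15)&(g>b+5)&(z>.029)&(z<.04),80,"green")
    else:
        T=(w[...,0]>.42)&(w[...,0]<.69)&(w[...,1]>0)&(w[...,1]<.36)
        rects(w,T&(abs(r-b)<25)&(z>.010)&(z<.0185),150,"grey")
        rects(w,T&(b>r+40)&(z>.0205)&(z<.03),100,"blue")
        rects(w,T&(b>r+25)&(z>.05),4,"grip")
        rects(w,T&(z>.055)&(w[...,1]>.27),4,"post")
        rects(w,T&(r>b+60)&(z<.03),100,"red")
        rects(w,T&(z>.017)&(w[...,1]>.27),30,"latch")
E
```

```text
grey 1187 [276. 114.] rect [534.7 222.8] [101.5  41.5] 85.5 z 0.0147
grey 1181 [316. 114.] rect [610.  216.9] [101.4  41.2] 85.5 z 0.0147
grey 1256 [275. 175.] rect [524.5  99.7] [130.8  42.1] 85.4 z 0.0148
grey 1240 [312. 175.] rect [600.1  93.7] [131.   41.2] 85.4 z 0.0148
blue 5429 [284. 145.] rect [553.3 151.6] [250.3 169.2] 85.4 z 0.0242
grip 168 [248. 170.] rect [472.4 129.4] [57.9  8.8] 85.8 z 0.0798
post 77 [235.  59.] rect [467.3 319.8] [14.8 12.6] 81.8 z 0.0695
red 1732 [254. 153.] rect [572.4 150.2] [304.7 243.6] 85.6 z 0.0078
red 683 [322.  73.] rect [623.9 292.8] [ 16.2 132.8] 85.5 z 0.0076
red 2818 [343. 149.] rect [664.1 143.2] [256.8  54.6] 89.3 z 0.0078
latch 642 [259.  66.] rect [510.  309.2] [ 20.9 101.4] 78.1 z 0.0221
latch 593 [299.  80.] rect [579.9 282. ] [  7.4 219.5] 85.5 z 0.0197
latch 309 [276.  86.] rect [558.8 270.4] [ 12.2 160.9] 85.6 z 0.0242
green 453 [319.  86.] rect [ 615.7 -132.5] [30.6 52.3] 8.7 z 0.0335
green 286 [249. 102.] rect [ 487.1 -161.5] [36.5 28.9] 76.0 z 0.0335
green 403 [321. 124.] rect [ 625.5 -199.6] [30.4 51.8] 8.8 z 0.0336
green 260 [242. 131.] rect [ 475.  -212.4] [37.7 29. ] 76.6 z 0.0336
green 316 [238. 195.] rect [ 464.  -342.5] [29.2 50.6] 3.5 z 0.0337
green 292 [240. 226.] rect [ 468.5 -410.6] [29.  52.7] 3.8 z 0.0336
```

```bash
python3 -c "
import cv2
i=cv2.imread('pics/w_cl.png')[60:250,150:370]
cv2.imwrite('pics/crop.png',cv2.resize(i,None,fx=3,fy=3,interpolation=cv2.INTER_CUBIC))"
```

```text
(no output)
```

View pics/crop.png

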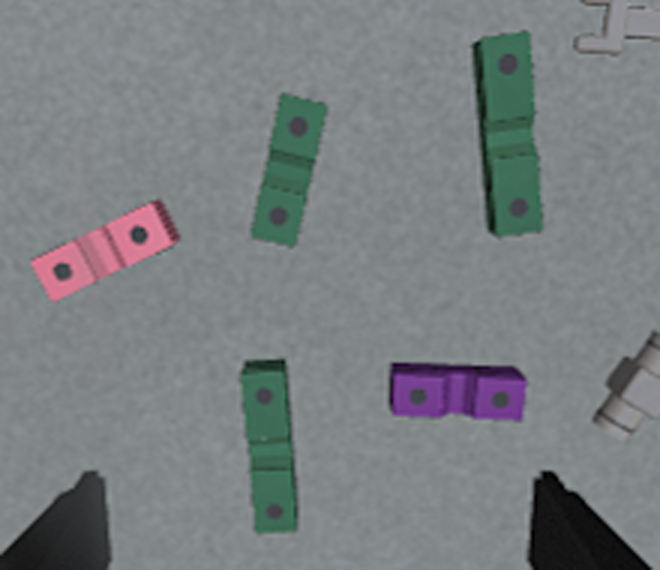

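The crop confirms it. The short green is at (288,170), with 90 mm measured spacing. The long greens are at (510,135) and (270,445). Pink (105,250) and purple (458,390) stay where they are. I'll start with one pick and place, then check it.

```bash
cat >> h.py <<'E'
CL={'A':(.6206,-.1660,8.3),'B':(.4662,-.3766,3.8),'C':(.48105,-.1870,-13.4)}
RC={'lf':(.6001,.0937),'ln':(.5245,.0997),'sn':(.5347,.2228),'sf':(.610,.2169)}
YAW=-4.6
def pickplace(c,r,dx=0,dy=0):
    x,y,a=CL[c]
    ctrl.move_to([x,y,.10],R(a)); move_gripper(.06)
    ctrl.movel([x,y,.014],vel=.12); move_gripper(.02,25); print(c,"gap",ctrl.read_finger_gap())
    ctrl.movel([x,y,.14],vel=.2)
    X,Y=RC[r]; X+=dx; Y+=dy
    ctrl.movel([X,Y,.14],R(YAW),vel=.3)
    ctrl.movel([X,Y,.05],vel=.15); ctrl.movel([X,Y,.0295],vel=.05)
    print("F",np.round(ctrl.read_force(),1)); move_gripper(.043)
    ctrl.movel([X,Y,.12],vel=.2); print(ctrl.read_clock())
E
python3 - <<'E'
from h import *
pickplace('A','lf')
ctrl.move_to([.49,.10,.36],R(-4.6)); p=imaging.camera("wrist"); save("pA",p["image"]); w=world(p)
I=p["image"].astype(int); r,g,b=I[...,0],I[...,1],I[...,2]; z=w[...,2]
m=(g>r+15)&(g>b+5)&(z>.028)&(w[...,1]>0)
q=w[m]; print(cv2.minAreaRect((q[:,:2]*1000).astype(np.float32)),np.percentile(z[m],[5,50,95]))
T=(w[...,0]>.42)&(w[...,0]<.69)&(w[...,1]>0)&(w[...,1]<.17)
m=T&(abs(r-b)<25)&(z>.010)&(z<.0185); q=w[m];n,l,s,c=cv2.connectedComponentsWithStats(m.astype(np.uint8))
for i in range(1,n):
    if s[i,4]>100: print(cv2.minAreaRect((w[l==i][:,:2]*1000).astype(np.float32)))
E
```

```text
A gap 0.029480785660974437
F [-0.2  0.4 -2.2]
11.925
((554.6649169921875, 98.2333984375), (117.6335220336914, 120.20008087158203), 85.5964584350586) [0.03690497 0.0476501  0.04940345]
((524.964599609375, 99.66064453125), (130.94725036621094, 42.01364517211914), 85.87762451171875)
((598.8724975585938, 94.12742614746094), (131.01878356933594, 40.321990966796875), 84.20681762695312)
```

View pics/pA.png

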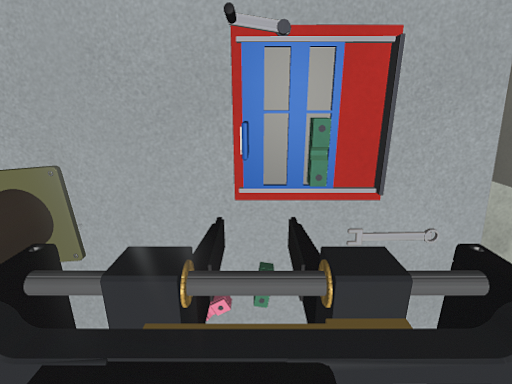

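Clamp A lies flat in the far long recess (px ~(319,152)), with its top at 48 mm as expected. Next are B and C, then I'll measure all three.

```bash
python3 - <<'E'
from h import *
pickplace('B','ln',dy=.002); pickplace('C','sn',dy=.002)
ctrl.move_to([.49,.12,.36],R(-4.6)); p=imaging.camera("wrist"); save("pABC",p["image"]); w=world(p)
I=p["image"].astype(int); r,g,b=I[...,0],I[...,1],I[...,2]; z=w[...,2]
m=(g>r+15)&(g>b+5)&(z>.044)&(z<.055)&(w[...,1]>0)
q=w[m]
for k,(X,Y) in RC.items():
    c,s=np.cos(np.radians(YAW)),np.sin(np.radians(YAW))
    d=(q[:,:2]-[X,Y])@np.array([[c,-s],[s,c]])
    d=d[(abs(d[:,0])<.03)&(abs(d[:,1])<.07)]
    if len(d)>30: print(k,len(d),"mid",((np.percentile(d,1,0)+np.percentile(d,99,0))/2*1000).round(1),"ext",(np.ptp(d,0)*1000).round(1))
print(np.percentile(q[:,2],[1,50,99]), ctrl.read_clock())
t=imaging.camera("top"); save("t2",t["image"])
E
```

```text
B gap 0.029642637897738612
F [-0.6  0.4 -1.5]
21.95
C gap 0.029717409819232394
F [ 0.2 -0.8 -0.3]
29.8333
lf 872 mid [-0.8  0.3] ext [ 30.1 118.3]
ln 853 mid [-0.5  2.1] ext [ 29.8 118.5]
sn 818 mid [ -0.6 -11.3] ext [ 29.6 116. ]
sf 62 mid [ -1.1 -66.8] ext [28.9  6.3]
[0.04446436 0.04807531 0.0500736 ] 30.9167
```

View pics/pABC.png

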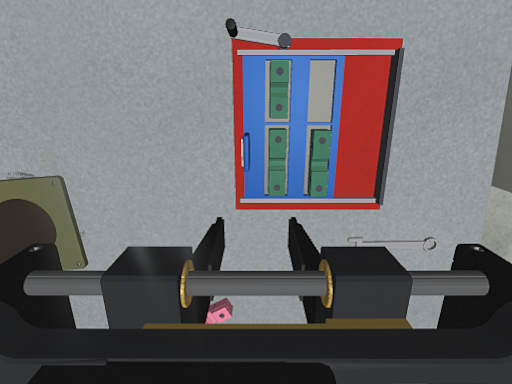

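Picture: all three clamps lie in their own recesses (px (278,90), (277,160), (319,160)), with offsets of 2 mm or less and tops at 48 mm. Now I'll push the tray with force monitoring.

```bash
python3 - <<'E'
from h import *
u=np.array([np.cos(np.radians(YAW)),np.sin(np.radians(YAW)),0])
g=np.array([.4724,.1294,.048])
s0=g-u*.035
ctrl.move_to(s0+[0,0,.10],R(YAW)); move_gripper(0.0,20)
ctrl.movel(s0,vel=.15); f0=ctrl.read_force()
ctrl.movel(g-u*.019,vel=.08); print("pre",(ctrl.read_force()-f0).round(1))
d=-.019; log=[]
while d<.08:
    d+=.004 if d<.045 else .002
    ctrl.movel(g+u*d,vel=.05); f=-(ctrl.read_force()-f0)@u; log.append((round(d,3),round(float(f),1)))
    if f>20: break
print(log, ctrl.read_ee_pos(), ctrl.read_clock())
E
```

```text
pre [-0.9 -0.7 -0.6]
[(-0.015, 0.7), (-0.011, 3.9), (-0.007, 2.8), (-0.003, 3.0), (0.001, 2.9), (0.005, 3.5), (0.009, 2.9), (0.013, 2.4), (0.017, 3.9), (0.021, 2.6), (0.025, 3.5), (0.029, 3.5), (0.033, 3.6), (0.037, 3.5), (0.041, 3.0), (0.045, 3.6), (0.047, 5.3), (0.049, 4.7), (0.051, 5.0), (0.053, 3.8), (0.055, 4.6), (0.057, 4.6), (0.059, 5.3), (0.061, 4.7), (0.063, 5.2), (0.065, 4.6), (0.067, 7.0), (0.069, 15.4), (0.071, 22.5)] [0.53852204 0.12405407 0.04794363] 41.1167
```

Force rose from 5 N to 22 N over the last 4 mm, so the tray is against its stop. Now I'll retreat, check the tray from above and locate the latch pivot.

```bash
python3 - <<'E'
from h import *
u=np.array([np.cos(np.radians(YAW)),np.sin(np.radians(YAW)),0])
e=np.array(ctrl.read_ee_pos())
ctrl.movel(e-u*.015,vel=.1); ctrl.move_to([.48,.20,.30],R(YAW))
p=imaging.camera("wrist"); save("latch",p["image"]); w=world(p); z=w[...,2]
I=p["image"].astype(int); r,g,b=I[...,0],I[...,1],I[...,2]
def rep(n,m):
    n_,l,s,c=cv2.connectedComponentsWithStats(m.astype(np.uint8))
    for i in range(1,n_):
        if s[i,4]>40:
            q=w[l==i]; rr=cv2.minAreaRect((q[:,:2]*1000).astype(np.float32)); print(n,s[i,4],c[i].round(),np.round(rr[0],1),np.round(rr[1],1),round(rr[2],1),"z",np.percentile(q[:,2],[5,50,95]).round(4))
B=(w[...,0]>.43)&(w[...,0]<.60)&(w[...,1]>.285)&(w[...,1]<.36)
rep("post",B&(z>.06)); rep("arm",B&(z>.0195)&(z<.0245)&(g>80)); rep("pivot",B&(z>.0245)&(z<.05)&(w[...,0]>.5)); 
rep("dark",B&(z>.018)&(g<85)&(w[...,0]>.51))
T=(w[...,0]>.42)&(w[...,0]<.75)&(w[...,1]>0)&(w[...,1]<.30)
rep("blue",T&(b>r+40)&(z>.0205)&(z<.03)); rep("grey",T&(abs(r-b)<25)&(z>.012)&(z<.0175)); rep("grip",T&(b>r+25)&(z>.06))
print(ctrl.read_clock())
E
```

```text
post 119 [239.  77.] [466.5 320.2] [14.8 14.6] 41.7 z [0.0675 0.0693 0.071 ]
arm 569 [267.  84.] [502.9 311.9] [17.7 81.7] 77.0 z [0.0201 0.0216 0.0232]
arm 88 [256. 100.] [489.9 288.8] [ 7.4 40.1] 85.5 z [0.0196 0.0202 0.0213]
pivot 149 [296.  89.] [548.8 300.6] [19.9 19.8] 85.5 z [0.0247 0.0257 0.0272]
dark 157 [297.  89.] [549.2 300.5] [19.9 20.4] 85.7 z [0.024  0.0256 0.027 ]
blue 6925 [347. 169.] [635.3 145.1] [250.2 173.6] 85.5 z [0.0228 0.0242 0.0256]
grey 243 [331. 135.] [616.1 215.8] [100.6  40.5] 85.0 z [0.0135 0.0148 0.0167]
grey 1560 [386. 140.] [692.  209.7] [100.5  41.1] 85.5 z [0.0134 0.0148 0.0162]
grey 221 [327. 200.] [605.8  93.8] [129.2  40.6] 84.6 z [0.0136 0.0151 0.0168]
grey 245 [371. 200.] [681.6  87.5] [129.1  40.5] 84.8 z [0.0135 0.0151 0.0167]
grip 275 [308. 209.] [552.7 123.3] [58.7 10.2] 85.2 z [0.0678 0.0795 0.0812]
42.5583
```

View pics/latch.png

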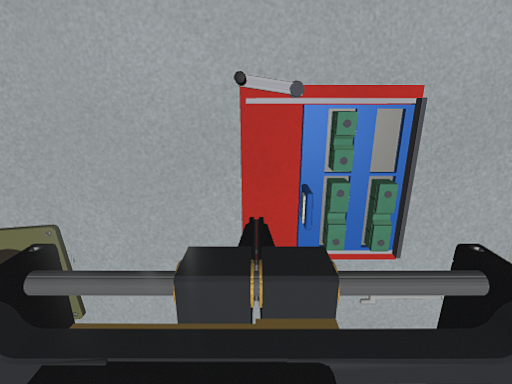

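The tray is home: it moved 81.6 mm and its back edge is at the black stop. The clamps are still seated. The latch pivot is at (0.549,0.3005) and the post at (0.4665,0.320); the 84.8 mm radius matches the 85 mm given. The latch angle is about -9°. I'll cage the post and swing it round.

```bash
python3 - <<'E'
from h import *
P=np.array([.549,.3005]); rad=.085
def pose(a,z=.036):
    t=np.radians(a); return [P[0]+rad*np.cos(t),P[1]+rad*np.sin(t),z],R(a+90-360)
a=166.5
q,r=pose(a,.13); ctrl.move_to(q,r); print(np.round(ctrl.read_qpos(),0)); move_gripper(.06)
ctrl.movel(pose(a)[0],vel=.15); move_gripper(.022,15); f0=np.array(ctrl.read_force()); print("gap",ctrl.read_finger_gap())
log=[]
while a<274:
    a+=6 if a<252 else 1.5
    q,r=pose(a); ctrl.movel(q,r,vel=.08)
    t=np.radians(a+90); f=-(np.array(ctrl.read_force())-f0)[:2]@[np.cos(t),np.sin(t)]; log.append((a,round(float(f),1)))
    if f>15: break
print(log,ctrl.read_clock())
move_gripper(.05); ctrl.movel([q[0],q[1],.15],vel=.2)
ctrl.move_to([.46,.20,.32],R(YAW))
p=imaging.camera("wrist"); save("fin",p["image"]); w=world(p); z=w[...,2]
m=(w[...,0]>.43)&(w[...,0]<.62)&(w[...,1]>.18)&(w[...,1]<.36)&(z>.06)&(z<.075)
c=np.median(w[m][:,:2],0); d=c-P; print("post",c,m.sum(),"latch rad",np.radians((np.degrees(np.arctan2(d[1],d[0]))%360)-175.4),ctrl.read_clock())
I=p["image"].astype(int); g=(I[...,2]>I[...,0]+25)&(z>.06)&(w[...,1]<.17); q=w[g]
print("grip",cv2.minAreaRect((q[:,:2]*1000).astype(np.float32)))
E
```

```text
[ 29.   0. 110.  -0.  70. 133.]
gap 0.02218602618305595
[(172.5, 0.5), (178.5, 0.8), (184.5, 0.4), (190.5, 0.1), (196.5, -0.1), (202.5, 0.1), (208.5, 0.2), (214.5, 0.5), (220.5, 0.4), (226.5, 0.2), (232.5, 0.3), (238.5, -0.3), (244.5, 0.1), (250.5, -0.3), (256.5, 0.2), (258.0, 0.4), (259.5, -0.5), (261.0, -0.6), (262.5, 0.5), (264.0, 0.1), (265.5, -0.5), (267.0, 0.1), (268.5, 5.8), (270.0, 11.4), (271.5, 17.8)] 53.3167
post [0.54118069 0.21703843] 94 latch rad 1.5576666089176197 55.5667
grip ((551.4951171875, 122.86592864990234), (59.08231735229492, 12.869871139526367), 85.75399017333984)
```

View pics/fin.png

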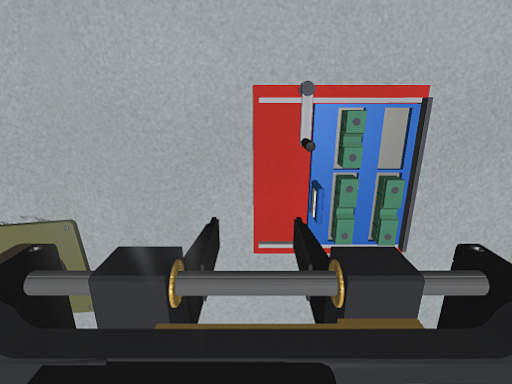

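The picture shows the latch across the tray front (px (305,115)) at about 1.56 rad. The tray is home, the clamps are seated and the gripper is clear, so I'm handing in.

```bash
python3 -c "
from h import *
ctrl.close_job()"
```

```text
the job is handed in; nothing more can be done
```

I placed all three green clamp halves in the tray, pushed the tray home, swung the latch across its front and handed the job in. The robot's clock read about 55.6 s of the 72 s allowed; no verdict was reported.

- **Clamps:** the two long ones are in the long row and the short one is in the near short recess. The long ones measured within about 2 mm of their recess centres. My offset reading for the short one was spoiled because its window caught part of a neighbouring clamp, so I judged its seating from the picture and the height. Clamp tops read about 48 mm, the height expected when fully seated, and all three still looked seated in the last picture.
- **Tray:** the push force rose from about 5 N to 22 N at the stop, after about 82 mm of travel. The grip was still at its home position after latching, within about 1 mm.
- **Latch:** the last picture put it at about 1.56 rad, after it met its stop at about 18 N.
- **Other objects:** I never approached the spanner, nipple, carton or the pink and purple look-alikes. I didn't re-measure their positions at the end.

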